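# Let a tray of standing fuses down the roller lane

### The job

Throw the hand lever of the gate fully over so that the waiting tray rolls off down the roller lane, then put your hand into the lane ahead of it and catch the tray softly on the run: the two fuses stand loose on end in it and must not fall over, and you may not touch them. Slow the tray to a crawl or a stop well short of the lane's end, then ease it down until its front rests against the two end-stop tabs without a bump, and take your hand away. Leave the gate open, keep the tray down on the rollers, and leave the mug, tape roll and parts bin where they are.

Things in the scene. Friction and masses are not known exactly. Their poses are not given: they have to be found in the camera images.
- conveyor: Bench-top gravity roller conveyor, 760 x 140 mm. Origin on the table under mid-lane; x level, pointing downhill; y to the side away from the robot; z up. The lane falls 0.054 rad; roller-top height above the table = 0.090 - 0.054 x. Free rollers 40 mm in diameter, 50 mm apart; the side rails stand 12 mm above the roller tops, 124 mm apart, and guide the tray.
- tray: Open cardboard picking tray, 150 mm long (x, downhill), 114 wide, 60 high, walls and floor 5 mm. Origin: centre of underside. It waits against the closed gate, its front 535 mm from the end stop. Tray and fuses weigh 0.76 kg nominally (0.46 to 1.36). Freed, it starts at 0.25 to 0.4 m/s2; as it spins up each roller it meets it tends to 0.25 to 0.37 m/s (heavier: faster), time constant 1 s.
- front (a point): Centre of the tray's front (downhill) face, 40 mm above its underside.
- fuse_a: Cartridge fuse, white body with brass ends, standing loose on end in the tray: 39 mm diameter, 185 mm high, 0.2 kg. Origin: centre of its lower end; z along the fuse, up. Its axis is 100 mm behind the tray's front face, on the robot's side of the middle. It topples if the tray's speed drops at once by some 0.14 m/s or more, or is braked harder than 1.5 m/s2.
- fuse_b: The second fuse, the same, on the side of the tray away from the robot.
- stop (a point): Middle of the end stop, in the plane that the tray's front must reach, 40 mm above the roller tops, 300 mm downhill of the conveyor's origin; axes as the conveyor's. The stop is two steel tabs at the rails, 5 mm thick, 43 mm high above the rollers; the 84 mm between them is open: a closed hand, fingers down, passes through as it leads the tray home.
- gate (a joint): Angle of the gate shaft, rad: 0 closed (paddle across the lane, 10 to 40 mm above the rollers), 1.6 fully open (paddle upright beside the lane). The shaft runs along the rail on the robot's side. Positive turn about the downhill direction: the lever's knob swings up out of the lane and over towards the robot's side. 0.15 N m of friction: stays where left. The tray is free from about 1.35.
- knob (a point): Centre of the black ball knob, 28 mm in diameter, on the end of the gate's hand lever, a 10 mm rod. It circles the shaft at a radius of 85 mm. Gate closed, the lever leans 0.52 rad from the lane's normal inwards over the lane; fully open it leans 1.08 rad outwards, towards the robot's side.
- shaft (a point): Point on the gate shaft's axis at the foot of the hand lever: 25 mm above the roller tops, 85 mm from the lane's middle on the robot's side, 120 mm uphill of the end stop, 415 mm downhill of the gate's paddle.
- mug: White mug, 80 mm diameter, 95 mm high, on the table between the robot and the lane's upper part; origin under its centre. Leave alone.
- tape_roll: Roll of brown packing tape lying flat beyond the lane, 100 mm diameter, 48 mm high; origin under its centre. Leave alone.
- parts_bin: Blue open plastic parts bin on the table between the robot and the lane's lower end, 110 x 160 x 75 mm; origin under its centre. Leave alone.
Things that resemble listed ones, but are neither listed nor needed, are in the scene too. Leave any pink look-alike of the fuse_a alone. What is shaped like the tray but turquoise is not meant.

How it is judged:
By the outcome, as a careful person would: the job done as asked, in the order asked, and still so for the second after the job is handed in, with the robot touching nothing.
It also fails if it takes over 32 s, if anything falls off the work surface, if the arm or the gripper's body presses on something with over 40 N, if the wrist force passes 120 N, or if a joint passes its speed limit or range.

### The arm

A 6-joint arm with a two-finger parallel gripper is mounted at the origin on the work surface. World frame = base frame: x ahead of the robot, y to its left, z up, the work surface at z = 0. Lengths are in m, angles in rad, forces in N, time in s.
With the tool pointing down it reaches from about 0.325 to 0.75 m from the base axis. Payload 7.6 kg.
Tool frame: the origin (TCP) lies between the finger pads; the fingertips stand 17 mm ahead of it and the grasp point (between the pads) lies 2 mm behind it; z points along the fingers, y is the line along which they close (so a half turn about z gives the same grasp; the last joint's range is limited). The gripper opens to 85 mm and grips with 20 to 120 N. Pads are 22 mm wide; open, the fingers measure 114 mm over their backs; the gripper's body (76 mm by 85 mm) begins 54 mm behind the grasp point. The pads swing forward as they close: fully open they stand 13 mm farther back than shut.
Start: joints at [1.069, 0.052, 1.401, -0, 1.689, -0.07], TCP at [0.22, 0.477, 0.248] pointing down, gripper open.
Joint ranges: [-2.9, 2.9], [-0.91, 2.17], [0.12, 2.37], [-1.06, 4.2], [0.26, 2.73], [-2.93, 2.93]. Speed limits (rad/s): [2.57, 2.57, 3.01, 3.14, 3.14, 3.14].

### API

Orientations are given as a unit quaternion [w, x, y, z].
In Python, from cell import arm, read_camera, camera_info, models gives the robot as it stands.
- The arm moves only by the shell command python3 -m jog 'ROWS' [FORCE]. ROWS is JSON, a list that holds one entry, the list of rows, each a list of 7 numbers: the opening, from 0 (shut) to 1 (fully open), then the shift along the tool's x, y, z scaled (see below), then the turn, a rotation vector about the tool's x, y, z scaled (see below). In form: [[[grip, tx, ty, tz, rx, ry, rz], ...]]. A call has 1 to 12 rows; each row is the pose to reach, as a shift and turn from the pose commanded when the call began, along the tool's axes at that moment; what a row does not reach only later rows make up. The controller multiplies each number of a shift by 0.12 m and each number of a turn by 90 degrees. A row lasts 1/12 s, in which the tool goes at most 41.7 mm and 7.16 degrees, less where a joint would pass 70% of its speed; a pose out of reach is approached as far as the arm can. A call with a number of a shift or a turn outside -1 to 1 is refused whole. A call with a gripper value outside its range is refused whole. The fingers move at their own pace and stop on an object; FORCE is the grip in N (left out, the last holds). Time passes only in rows, so rows that repeat a pose let the fingers close. It gives the time, the measured TCP pose, the force, the opening and the grip force at its end, in the units of the state.
- arm.sense(): the state, without advancing time (a new reading comes with each control period).
- read_camera(name): name is "scene" or "top" or "wrist"; returns the picture (384x512x3 uint8, blue, green, red); there is no depth.
- camera_info(name): a dict with "camera_matrix" (3x3 intrinsics, pixels), "eye" and "attitude" of the camera in the world; the wrist camera has in their place "mount" (4x4, takes a point from camera to tool coordinates, whose origin is the TCP and whose axes are the flange's). Camera axes: x right, y down, z forward; pixel columns grow to the right and rows downward; lengths in m; the calibration is good to about 2 mm. A picture is of the moment at which its call begins: read the wrist's pose just before it. camera_info takes no time and is no camera call.
- arm.finish_job(): hands the job in; it is judged then, once.
Trained networks look in the newest picture that a camera, given by its name, has taken for a name from the list of things; names that differ only in an ending like _2 or _b are one class to them, and where a whole thing is asked for, a point or a joint stands for the part that bears it (a point fixed in the world has none). Each returns a list of dicts, best first, with "confidence" (0 to 1); they miss things now and then, are a little off and sometimes report something else, mostly with a low value. They report only what shows in the picture. A call takes as long as a camera call. They do not tell look-alikes from the thing itself.
- models.recognise(camera, target): "rect" ([left, top, right, bottom] in pixels, round what is visible of it).
- models.outline_of(camera, target): "pixels" (384x512 bool, what is visible of it) and "rect" ([left, top, right, bottom] in pixels, round what is visible of it).
- models.spot_point(camera, target): "pixel" ([column, row] in pixels: a listed point, or the origin of a listed thing).
The state is a dict: "time_s": time; "joint_pos": joint angles; "dq": joint speeds; "tau": joint torques, N m; "tcp_pos": TCP position; "tool_rot": TCP orientation; "force": force on the tool from outside, world axes, zero at the start; "torque": the same for the moment, N m; "gripper_width": finger opening in m; "grasp_force": force on a finger pad.
Only numpy, scipy, OpenCV 4.12 (cv2) and the standard library are available. Lean on these libraries where they do the work, as an engineer would, in place of code of your own. Each camera call takes 0.05 s, during which the arm holds its last target. There are 200 camera calls.

## Working session

There is one attempt and no reset: what is moved stays moved. The work goes in short steps, Python scripts to look and compute and a shell command to move; the robot and the scene stay as the last step left them, time stands still between calls to the robot, and variables do not carry over. Pictures are saved under pics/ and viewed, at most 10 in all, crops included, and the job is handed in when it is done.

```bash
ls; mkdir -p pics
python3 - <<'E'
from cell import arm, read_camera, camera_info, models
import cv2, numpy as np
for c in ("scene","top"):
    im=read_camera(c); cv2.imwrite(f"pics/{c}0.png",im)
    i=camera_info(c); print(c,i)
    for t in ("tray","conveyor","knob","shaft","stop","front","fuse_a","mug","parts_bin","tape_roll"):
        try: print(t,[(np.round(d["pixel"],1).tolist(),round(d["confidence"],2)) for d in models.spot_point(c,t)])
        except Exception as e: print(t,e)
print(arm.sense()); print(camera_info("wrist"))
E
```

```text
pics
scene {'camera_matrix': array([[471.13821345,   0.        , 254.89771324],
       [  0.        , 471.13821345, 195.23361898],
       [  0.        ,   0.        ,   1.        ]]), 'eye': array([1.2911214 , 0.0752054 , 1.33980325]), 'attitude': array([-0.19339603,  0.68653107,  0.67370193, -0.19338763])}
tray [([350.5, 198.9], 0.85), ([339.2, 288.1], 0.84)]
conveyor [([187.6, 186.6], 0.72), ([249.4, 222.8], 0.67), ([360.0, 189.6], 0.56)]
knob [([188.2, 188.6], 0.69)]
shaft [([192.7, 182.6], 0.87)]
stop [([149.7, 209.9], 0.82), ([318.1, 145.4], 0.25)]
front [([320.3, 264.2], 0.67), ([326.1, 194.6], 0.62)]
fuse_a [([382.9, 141.9], 0.71), ([361.7, 190.6], 0.65), ([361.4, 204.2], 0.64), ([186.7, 186.5], 0.34)]
mug [([186.2, 185.8], 0.62), ([123.2, 151.6], 0.59), ([320.8, 146.8], 0.56)]
parts_bin [([361.8, 200.2], 0.35)]
tape_roll [([327.7, 194.1], 0.74), ([160.4, 295.4], 0.65), ([153.2, 208.4], 0.46)]
top {'camera_matrix': array([[372.33600139,   0.        , 251.25482804],
       [  0.        , 372.33600139, 190.90052932],
       [  0.        ,   0.        ,   1.        ]]), 'eye': ar
[... 1082 characters left out ...]
]), 'force': array([-0.10712841,  0.56805976,  1.43703229]), 'torque': array([-0.05392433, -0.01197265, -0.05025003]), 'grasp_force': 0.0, 'gripper_width': 0.08546508860012392}
{'camera_matrix': array([[299.17397736,   0.        , 254.56946636],
       [  0.        , 299.17397736, 190.43465076],
       [  0.        ,   0.        ,   1.        ]]), 'mount': array([[-6.65525908e-04, -9.47907083e-01, -3.18546259e-01,
         8.20596182e-02],
       [ 9.99999769e-01, -6.75334560e-04, -7.96472761e-05,
         1.52568359e-03],
       [-1.39627080e-04, -3.18546238e-01,  9.47907313e-01,
        -1.25306849e-01],
       [ 0.00000000e+00,  0.00000000e+00,  0.00000000e+00,
         1.00000000e+00]])}
```

View both.

View pics/scene0.png

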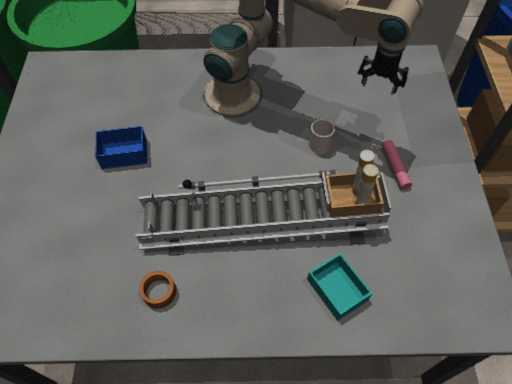

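View pics/top0.png

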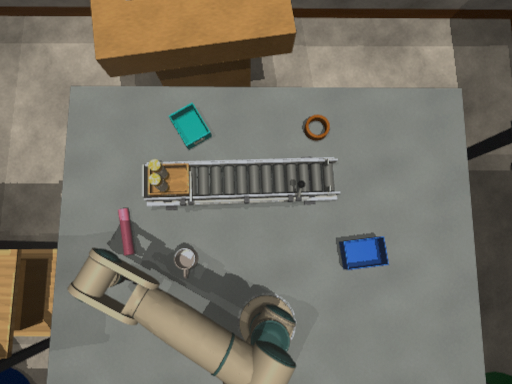

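```bash
cat > h.py <<'E'
import numpy as np, cv2
from scipy.optimize import least_squares
from scipy.spatial.transform import Rotation as R
from cell import arm, read_camera, camera_info, models
def rot(q): return R.from_quat([q[1],q[2],q[3],q[0]]).as_matrix()
CAM={c:camera_info(c) for c in("scene","top")}
def proj(c,p):
    i=CAM[c]; v=rot(i["attitude"]).T@(np.asarray(p)-i["eye"]); u=i["camera_matrix"]@v; return u[:2]/u[2]
def ray(c,px):
    i=CAM[c]; return i["eye"], rot(i["attitude"])@np.linalg.inv(i["camera_matrix"])@[px[0],px[1],1]
def onz(c,px,z):
    e,d=ray(c,px); return e+d*(z-e[2])/d[2]
def kn(a):  # knob in conveyor coordinates for gate angle a
    th=0.52-a; h=.085*np.cos(th); return np.array([.18+.054*h,-.085+.085*np.sin(th),.1053+h])
def lane(x,y=0,h=0): return np.array([x,y,.09-.054*x+h])
def W(pose,p):
    x,y,t=pose; c,s=np.cos(t),np.sin(t); return np.array([x+c*p[0]-s*p[1],y+s*p[0]+c*p[1],p[2]])
E
cat > fit.py <<'E'
from h import *
P=dict(stop=lane(.3,0,.04),shaft=lane(.18,-.085,.025),knob=kn(0),front=lane(-.235,0,.04),tray=lane(-.31,0,0))
O=[("scene","knob",(188.2,185)),("scene","shaft",(192.7,182.6)),("scene","stop",(149.7,209.9)),("scene","front",(326.1,194.6)),("scene","tray",(350.5,198.9)),
("top","knob",(300.9,183)),("top","shaft",(297.3,197.3)),("top","stop",(329.7,177.5)),("top","front",(190.5,178.4)),("top","tray",(173.6,181.4))]
f=lambda x:np.concatenate([proj(c,W(x,P[n]))-u for c,n,u in O])
r=least_squares(f,[.35,.05,-1.57],loss="soft_l1")
print(r.x); print([(c,n,np.round(e,1).tolist()) for (c,n,u),e in zip(O,f(r.x).reshape(-1,2))])
for a in(0,.4,.8,1.2,1.6): p=W(r.x,kn(a)); print(a,p.round(4),np.hypot(*p[:2]).round(3))
for x in(-.05,0,.1,.2,.28,.3): print(x,W(r.x,lane(x)).round(3))
print("bin",onz("top",(361.6,251),.04),"mug",onz("top",(186,261),.05))
E
python3 fit.py
```

```text
[ 0.56128317  0.06339082 -1.52678272]
[('scene', 'knob', [-2.9, -1.9]), ('scene', 'shaft', [-2.8, 2.1]), ('scene', 'stop', [-0.4, -1.0]), ('scene', 'front', [1.0, -0.5]), ('scene', 'tray', [-0.5, 0.1]), ('top', 'knob', [-0.2, 0.5]), ('top', 'shaft', [0.5, 0.2]), ('top', 'stop', [-2.0, -3.3]), ('top', 'front', [-2.3, -0.2]), ('top', 'tray', [-3.2, -0.7])]
0 [ 0.5267 -0.1223  0.1791] 0.541
0.4 [ 0.4947 -0.1243  0.1897] 0.51
0.8 [ 0.461  -0.1256  0.187 ] 0.478
1.2 [ 0.431  -0.1261  0.1714] 0.449
1.6 [ 0.4095 -0.1256  0.1454] 0.428
-0.05 [0.559 0.113 0.093]
0 [0.561 0.063 0.09 ]
0.1 [ 0.566 -0.037  0.085]
0.2 [ 0.57  -0.136  0.079]
0.28 [ 0.574 -0.216  0.075]
0.3 [ 0.574 -0.236  0.074]
bin [ 0.28062533 -0.3779364   0.04      ] mug [0.23943079 0.31298982 0.05      ]
```

Run:
```python
from h import *
a=cv2.imread("pics/scene0.png"); b=cv2.imread("pics/top0.png")
pose=[0.56128317,0.06339082,-1.52678272]
def mk(c,im,o,s,w,h):
    q=cv2.resize(im[o[1]:o[1]+h,o[0]:o[0]+w],None,fx=s,fy=s,interpolation=cv2.INTER_CUBIC)
    L=lambda p:tuple(int(round(v)) for v in ((proj(c,W(pose,p))-o+.5)*s))
    for p,col in[(kn(0),(0,0,255)),(lane(.18,-.085,.025),(0,255,0)),(lane(.3,-.062,.04),(255,0,0)),(lane(.3,.062,.04),(255,0,0)),(lane(-.235,-.057,.06),(255,0,255)),(lane(-.235,.057,.06),(255,0,255)),(lane(-.385,.057,.06),(255,0,255)),(lane(.38,.07,.012),(0,255,255)),(lane(-.38,.07,.012),(0,255,255)),(lane(-.38,-.07,.012),(0,255,255)),(lane(.38,-.07,.012),(0,255,255))]: cv2.drawMarker(q,L(p),col,cv2.MARKER_CROSS,9,1)
    return q
A=mk("scene",a,(130,155),3,265,95); B=mk("top",b,(135,145),3.6,221,72)
B=cv2.resize(B,(795,259)); cv2.imwrite("pics/c1.png",np.vstack([A,B[:, :795]]))
g=b[170:195,285:315].min(2); print(g[8:20,8:24])
```

```text
[[105  96  86  65  53  52  55  74  87 100 115 120 111 101  92  75]
 [ 83  81  86  67  54  52  54  73  85  99 113 119 112 101  93  76]
 [ 66  65  73  66  53  51  48  55  60  73  95 120 113 101  93  78]
 [ 67  61  62  69  54  46  33  35  32  38  60 100 113 103  94  80]
 [ 67  62  62  69  52  35  29  31  34  33  37  69 103 104  94  80]
 [ 67  62  63  70  43  30  31  36  39  39  33  48  84 102  95  80]
 [ 69  62  64  72  47  29  29  35  41  41  33  49  86 101  94  83]
 [ 68  69  82  75  48  34  29  32  36  35  30  50  90  99  93  84]
 [ 69  73  93  75  48  39  28  29  32  31  37  69 104  99  92  83]
 [ 69  75  92  73  50  50  42  40  40  52  77  98 112  98  91  82]
 [ 71  67  73  72  54  56  64  85  83  76  94 109 113 101  92  83]
 [ 70  58  56  71  53  59  79 106  97  86  94 108 113 101  93  86]]
```

View pics/c1.png

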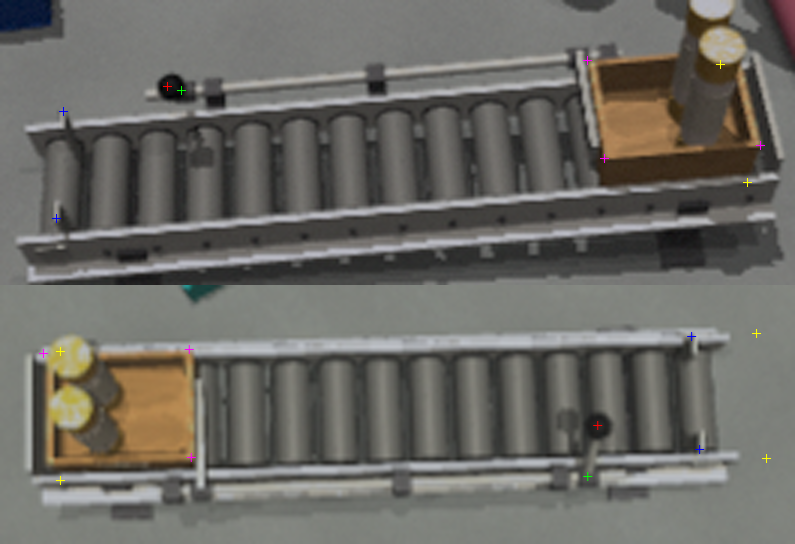

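Run:
```python
from h import *
b=cv2.imread("pics/top0.png"); g=b.min(2).astype(float)
pose=np.array([0.56128317,0.06339082,-1.52678272])
for y in(.066,-.066):
    out=[]
    for x in np.arange(-.2,.32,.04):
        u=proj("top",W(pose,lane(x,y,.012))); c=int(round(u[0])); r0=int(round(u[1]))
        w=g[r0-6:r0+7,c]; out.append((round(x,2),round(u[1],1),r0-6+int(w.argmax()),w.astype(int).tolist()))
    for o in out[::3]: print(y,o)
# front edge of tray & end: row profile at mid lane through gate
```

```text
0.066 (np.float64(-0.2), np.float64(162.6), 163, [123, 122, 123, 143, 171, 176, 177, 128, 68, 61, 55, 57, 58])
0.066 (np.float64(-0.08), np.float64(161.8), 162, [126, 126, 127, 137, 169, 171, 174, 133, 67, 59, 95, 114, 114])
0.066 (np.float64(0.04), np.float64(161.0), 161, [130, 129, 127, 136, 168, 163, 169, 143, 86, 67, 58, 52, 57])
0.066 (np.float64(0.16), np.float64(160.2), 160, [123, 124, 123, 125, 164, 179, 180, 164, 107, 54, 96, 116, 116])
0.066 (np.float64(0.28), np.float64(159.4), 159, [128, 126, 127, 127, 148, 152, 171, 169, 116, 65, 53, 49, 61])
-0.066 (np.float64(-0.2), np.float64(196.2), 201, [73, 73, 73, 71, 63, 43, 146, 167, 116, 66, 119, 168, 157])
-0.066 (np.float64(-0.08), np.float64(195.2), 196, [112, 111, 112, 113, 91, 55, 147, 166, 115, 57, 121, 165, 152])
-0.066 (np.float64(0.04), np.float64(194.2), 195, [60, 65, 66, 67, 66, 63, 150, 167, 116, 65, 124, 164, 149])
-0.066 (np.float64(0.16), np.float64(193.2), 194, [115, 114, 113, 112, 85, 53, 147, 151, 100, 79, 86, 87, 92])
-0.066 (np.float64(0.28), np.float64(192.3), 198, [55, 56, 52, 50, 53, 59, 151, 167, 116, 118, 158, 182, 183])
```

```bash
python3 -m jog '[[[1,-0.5,-0.39,0,0,0,-0.15],[1,-1,-0.78,0,0,0,-0.3],[1,-1,-0.78,0,0,0,-0.303],[1,-1,-0.78,0,0,0,-0.303]]]'; python3 -m jog '[[[1,-0.45,-1,0,0,0,0],[1,-0.45,-1,0,0,0,0],[1,-0.45,-1,0,0,0,0],[1,-0.45,-1,0,0,0,0]]]';python3 -m jog '[[[1,-0.45,-1,0,0,0,0],[1,-0.45,-1,0,0,0,0],[1,-0.45,-1,0,0,0,0],[1,-0.45,-1,0,0,0,0]]]'
```

```text
time_s: 1.43
tcp_pos: [0.2885, 0.3432, 0.2484]
tool_rot: [0.0, -0.015, 1.0, 0.0]
force: [0.7, -0.1, 0.5]
gripper_width: 0.0852
grasp_force: 0.0
time_s: 1.77
tcp_pos: [0.3469, 0.2218, 0.2486]
tool_rot: [0.001, -0.01, 1.0, -0.001]
force: [-1.3, 0.3, -0.7]
gripper_width: 0.0852
grasp_force: 0.0
time_s: 2.1
tcp_pos: [0.4036, 0.1033, 0.2484]
tool_rot: [0.0, -0.01, 1.0, -0.001]
force: [0.5, 0.9, -0.7]
gripper_width: 0.0851
grasp_force: 0.0
```

```bash
python3 -m jog '[[[1,-0.45,-1,0,0,0,0],[1,-0.45,-1,0,0,0,0],[1,-0.45,-1,0,0,0,0],[1,-0.45,-1,0,0,0,0]]]'
```

```text
time_s: 2.43
tcp_pos: [0.4604, -0.015, 0.248]
tool_rot: [-0.0, -0.01, 1.0, -0.001]
force: [-0.5, -0.8, 0.1]
gripper_width: 0.0854
grasp_force: 0.0
```

```bash
python3 -m jog '[[[1,-0.54,-0.9,0,0,0,0],[1,-0.54,-0.9,0,0,0,0],[1,-0.54,-0.9,0,0,0,0],[1,-0.54,-0.9,0.1,0,0,0],[1,-0.54,-0.9,0.1,0,0,0]]]'
python3 - <<'E'
from h import *
s=arm.sense(); im=read_camera("wrist"); cv2.imwrite("pics/w1.png",im)
i=camera_info("wrist"); M=i["mount"]; K=i["camera_matrix"]
T=np.eye(4); T[:3,:3]=rot(s["tool_rot"]); T[:3,3]=s["tcp_pos"]; C=T@M
k=W([0.56128317,0.06339082,-1.52678272],kn(0))
v=np.linalg.inv(C)@np.r_[k,1]; u=K@v[:3]; print("pred",u[:2]/u[2], s["tcp_pos"])
for d in models.spot_point("wrist","knob"):
    r=C[:3,:3]@np.linalg.inv(K)@np.r_[d["pixel"],1]; e=C[:3,3]; print(d, e+r*(.179-e[2])/r[2])
E
```

```text
time_s: 2.85
tcp_pos: [0.5264, -0.1178, 0.2331]
tool_rot: [-0.002, -0.012, 1.0, 0.001]
force: [-0.4, 0.6, -0.7]
gripper_width: 0.0853
grasp_force: 0.0
pred [245.44482455 221.5522827 ] [ 0.52640483 -0.11781001  0.23310267]
{'pixel': [248.0, 224.8], 'confidence': 0.72} [ 0.5289787  -0.12058673  0.179     ]
```

View pics/w1.png

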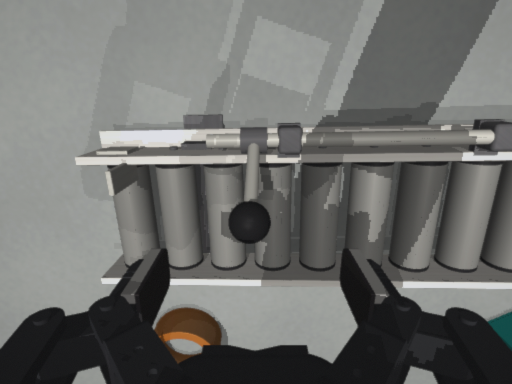

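```bash
python3 -m jog '[[[1,-0.005,0,0.25,0,0,0],[1,-0.005,0,0.5,0,0,0],[0.4,-0.005,0,0.51,0,0,0],[0,-0.005,0,0.51,0,0,0],[0,-0.005,0,0.51,0,0,0],[0,-0.005,0,0.51,0,0,0],[0,-0.005,0,0.51,0,0,0]]]' 25
```

```text
time_s: 3.53
tcp_pos: [0.5283, -0.1209, 0.1788]
tool_rot: [0.003, -0.012, 1.0, -0.005]
force: [-2.8, -17.3, 0.2]
gripper_width: 0.0263
grasp_force: 26.6
```

```bash
python3 -m jog '[[[0,0,-0.015,0,0,0,0],[0,0.13,-0.015,-0.058,0,0,0],[0,0.27,-0.015,-0.088,0,0,0],[0,0.41,-0.015,-0.092,0,0,0],[0,0.55,-0.015,-0.066,0,0,0],[0,0.68,-0.015,-0.013,0,0,0],[0,0.8,-0.015,0.064,0,0,0],[0,0.8,-0.015,0.064,0,0,0]]]'
python3 - <<'E'
from h import *
s=arm.sense(); im=read_camera("wrist"); im2=read_camera("scene"); cv2.imwrite("pics/s2.png",np.hstack([cv2.resize(im,None,fx=.75,fy=.75),cv2.resize(im2[120:312,100:356],None,fx=1.5,fy=1.5)]))
print(s["tcp_pos"],s["force"])
E
```

```text
time_s: 4.2
tcp_pos: [0.4303, -0.1251, 0.1697]
tool_rot: [0.002, -0.011, 1.0, -0.004]
force: [-4.2, -16.8, 3.0]
gripper_width: 0.0264
grasp_force: 28.0
[ 0.43034827 -0.125133    0.16974208] [ -4.1918897  -16.83140662   2.96673512]
```

View pics/s2.png

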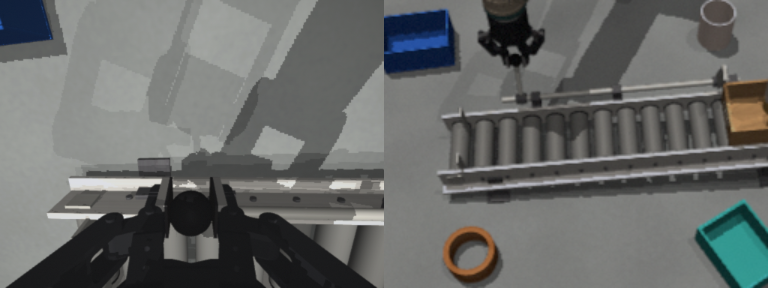

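```bash
python3 -m jog '[[[0,0.1,0,0.1,0,0,0],[0,0.18,0,0.217,0,0,0],[0,0.2,0,0.26,0,0,0],[0.7,0.2,0,0.26,0,0,0],[0.7,0.2,0,0.26,0,0,0]]]'; python3 -c "
from cell import arm
print(arm.sense()['tcp_pos'])"
```

```text
time_s: 4.72
tcp_pos: [0.4076, -0.1224, 0.1376]
tool_rot: [0.001, -0.012, 1.0, -0.0]
force: [-0.4, -0.1, 0.3]
gripper_width: 0.0492
grasp_force: 0.0
[ 0.40764437 -0.12243999  0.13764005]
```

```bash
python3 -m jog '[[[0.7,0,0,-0.33,0,0,0],[0.3,-0.24,0.22,-0.4,0,0,0],[0,-0.48,0.44,-0.4,0,0,0],[0,-0.72,0.67,-0.4,0,0,0],[0,-0.96,0.9,-0.4,0,0,0]]]'
python3 - <<'E'
from h import *
pose=[0.56128317,0.06339082,-1.52678272]
s=arm.sense(); im=read_camera("scene"); cv2.imwrite("pics/s3.png",im)
print(s["time_s"],s["tcp_pos"])
u=np.array([np.cos(pose[2]),np.sin(pose[2])])
def lx(c,px,h):
    x=0
    for _ in range(5): p=onz(c,px,.09-.054*x+h); d=p[:2]-pose[:2]; x=d@u
    return x.round(4),(u[0]*d[1]-u[1]*d[0]).round(3)
for t,h in(("front",.04),("tray",0)):
  for d in models.spot_point("scene",t): print(t,d,lx("scene",d["pixel"],h))
for d in models.outline_of("scene","tray"): print(d["rect"],d["confidence"])
E
```

```text
time_s: 5.13
tcp_pos: [0.5215, -0.0095, 0.186]
tool_rot: [0.002, -0.013, 1.0, 0.0]
force: [0.7, -0.9, -0.5]
gripper_width: 0.0118
grasp_force: 0.0
5.1333 [ 0.52146259 -0.00954285  0.18604537]
front {'pixel': [323.2, 262.0], 'confidence': 0.84} (np.float64(-0.1935), np.float64(0.216))
front {'pixel': [302.7, 198.1], 'confidence': 0.8} (np.float64(-0.1612), np.float64(0.007))
tray {'pixel': [323.9, 202.8], 'confidence': 0.96} (np.float64(-0.2293), np.float64(0.006))
tray {'pixel': [338.3, 290.3], 'confidence': 0.62} (np.float64(-0.2301), np.float64(0.286))
[296.5, 176.3, 355.4, 223.3] 0.97
[307.8, 253.3, 372.1, 322.5] 0.78
```

View pics/s3.png

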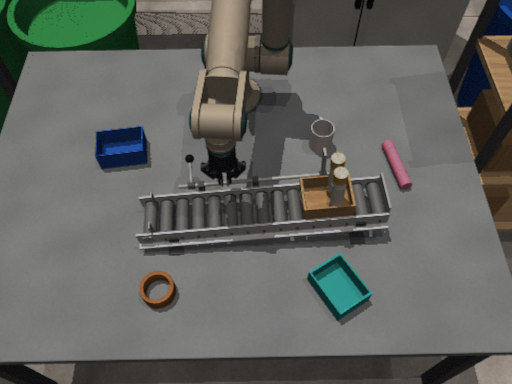

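```bash
python3 -m jog '[[[0,-0.34,0,0.1,0,0,0],[0,-0.34,0,0.42,0,0,0],[0,-0.34,0,0.48,0,0,0]]]'
python3 - <<'E'
from h import *
pose=[0.56128317,0.06339082,-1.52678272]
s=arm.sense(); im=read_camera("scene"); cv2.imwrite("pics/s4.png",im)
u=np.array([np.cos(pose[2]),np.sin(pose[2])])
def lx(c,px,h):
    x=0
    for _ in range(5): p=onz(c,px,.09-.054*x+h); d=p[:2]-pose[:2]; x=d@u
    return x.round(4),(u[0]*d[1]-u[1]*d[0]).round(3)
print(s["time_s"],s["tcp_pos"],"hand",(s["tcp_pos"][:2]-pose[:2])@u,s["force"])
for t,h in(("front",.04),("tray",0)):
  for d in models.spot_point("scene",t)[:2]: print(t,d["pixel"],lx("scene",d["pixel"],h))
print(arm.sense()["time_s"])
E
```

```text
time_s: 5.58
tcp_pos: [0.5589, -0.011, 0.1221]
tool_rot: [-0.003, -0.012, 1.0, 0.0]
force: [-1.6, 0.0, -1.5]
gripper_width: 0.0
grasp_force: 0.0
5.5833 [ 0.55894025 -0.01100762  0.122101  ] hand 0.074223301894311 [-1.56438929  0.03721414 -1.54842131]
front [321.8, 263.4] (np.float64(-0.1892), np.float64(0.22))
front [158.3, 292.6] (np.float64(0.2603), np.float64(0.266))
tray [338.3, 288.8] (np.float64(-0.2307), np.float64(0.282))
tray [291.7, 206.0] (np.float64(-0.1307), np.float64(0.008))
5.7333
```

```bash
python3 -m jog '[[[0,0,0,0,0,0,0],[0,0,-0.058,0.003,0,0,0],[0,-0.01,-0.175,0.01,0,0,0],[0,-0.015,-0.317,0.017,0,0,0],[0,-0.02,-0.458,0.025,0,0,0]]]'
```

```text
time_s: 6.15
tcp_pos: [0.5645, -0.0669, 0.1249]
tool_rot: [0.001, -0.013, 1.0, -0.0]
force: [0.7, -0.4, 0.0]
gripper_width: -0.0002
grasp_force: 0.0
```

```bash
python3 -m jog '[[[0,-0.005,-0.148,0.008,0,0,0],[0,-0.01,-0.296,0.016,0,0,0]]]'
```

```text
time_s: 6.32
tcp_pos: [0.5664, -0.103, 0.1229]
tool_rot: [0.001, -0.012, 1.0, -0.001]
force: [-0.1, -0.1, -0.7]
gripper_width: 0.0006
grasp_force: 0.0
```

```bash
python3 -m jog '[[[0,-0.005,-0.148,0.008,0,0,0]]]'
```

```text
time_s: 6.4
tcp_pos: [0.5674, -0.1207, 0.1219]
tool_rot: [0.001, -0.012, 1.0, -0.0]
force: [0.3, 0.2, -0.4]
gripper_width: -0.0003
grasp_force: 0.0
```

```bash
python3 -m jog '[[[0,-0.003,-0.146,0.008,0,0,0],[0,-0.005,-0.279,0.015,0,0,0],[0,-0.008,-0.388,0.021,0,0,0],[0,-0.01,-0.467,0.025,0,0,0],[0,-0.01,-0.517,0.028,0,0,0],[0,-0.01,-0.542,0.029,0,0,0],[0,-0.01,-0.555,0.03,0,0,0],[0,-0.01,-0.56,0.03,0,0,0]]]'
python3 - <<'E'
from h import *
pose=[0.56128317,0.06339082,-1.52678272]
s=arm.sense(); im=read_camera("scene")
u=np.array([np.cos(pose[2]),np.sin(pose[2])])
def lx(c,px,h):
    x=0
    for _ in range(5): p=onz(c,px,.09-.054*x+h); d=p[:2]-pose[:2]; x=d@u
    return x.round(4),(u[0]*d[1]-u[1]*d[0]).round(3)
print(s["time_s"],s["tcp_pos"],"hand",(s["tcp_pos"][:2]-pose[:2])@u,s["force"])
for t,h in(("tray",0),):
  for d in models.spot_point("scene",t)[:2]: print(t,d["pixel"],lx("scene",d["pixel"],h))
im2=read_camera("top")
for d in models.spot_point("top","tray")[:2]: print(t,d["pixel"],lx("top",d["pixel"],h))
cv2.imwrite("pics/s5.png",np.hstack([cv2.resize(im[110:302,110:366],None,fx=1.5,fy=1.5),cv2.resize(im2[120:248,170:340],(384,288))]))
E
```

```text
time_s: 7.07
tcp_pos: [0.5703, -0.1853, 0.1172]
tool_rot: [-0.0, -0.013, 1.0, 0.0]
force: [0.4, -0.3, 0.6]
gripper_width: -0.0
grasp_force: 0.2
7.0667 [ 0.5702709  -0.18530925  0.11716169] hand 0.24885467808435008 [ 0.37133793 -0.27845926  0.59513507]
tray [197.3, 213.0] (np.float64(0.1592), np.float64(0.005))
tray [151.9, 210.0] (np.float64(0.3008), np.float64(-0.019))
tray [290.4, 175.9] (np.float64(0.159), np.float64(0.005))
tray [193.9, 127.9] (np.float64(-0.216), np.float64(0.21))
```

View pics/s5.png

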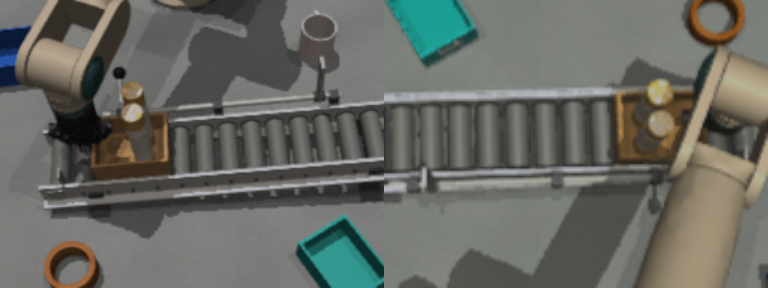

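```bash
python3 -m jog '[[[0,-0.01,-0.0125,0,0,0,0],[0,-0.015,-0.0375,0.002,0,0,0],[0,-0.02,-0.071,0.004,0,0,0],[0,-0.02,-0.104,0.005,0,0,0],[0,-0.02,-0.1375,0.007,0,0,0],[0,-0.02,-0.171,0.009,0,0,0],[0,-0.02,-0.204,0.011,0,0,0],[0,-0.02,-0.2375,0.013,0,0,0],[0,-0.02,-0.271,0.015,0,0,0],[0,-0.02,-0.302,0.016,0,0,0],[0,-0.02,-0.33,0.018,0,0,0],[0,-0.02,-0.35,0.019,0,0,0]]]'; python3 -m jog '[[[0,0,-0.017,0.001,0,0,0],[0,0,-0.034,0.002,0,0,0],[0,0,-0.05,0.003,0,0,0],[0,0,-0.067,0.004,0,0,0],[0,0,-0.083,0.005,0,0,0],[0,0,-0.1,0.006,0,0,0],[0,0,-0.117,0.006,0,0,0],[0,0,-0.133,0.007,0,0,0],[0,0,-0.15,0.008,0,0,0],[0,0,-0.167,0.009,0,0,0],[0,0,-0.183,0.01,0,0,0],[0,0,-0.2,0.011,0,0,0]]]'
python3 - <<'E'
from h import *
pose=[0.56128317,0.06339082,-1.52678272]
s=arm.sense(); im=read_camera("scene")
u=np.array([np.cos(pose[2]),np.sin(pose[2])])
def lx(c,px,h):
    x=0
    for _ in range(5): p=onz(c,px,.09-.054*x+h); d=p[:2]-pose[:2]; x=d@u
    return x.round(4),(u[0]*d[1]-u[1]*d[0]).round(3)
print(s["time_s"],s["tcp_pos"],"hand",(s["tcp_pos"][:2]-pose[:2])@u,s["force"])
for d in models.spot_point("scene","tray")[:2]: print(d["pixel"],lx("scene",d["pixel"],0))
E
```

```text
time_s: 8.27
tcp_pos: [0.5737, -0.2279, 0.1149]
tool_rot: [0.0, -0.012, 1.0, -0.0]
force: [0.2, 0.0, -0.4]
gripper_width: -0.0003
grasp_force: 0.0
time_s: 9.27
tcp_pos: [0.5743, -0.2516, 0.1136]
tool_rot: [0.0, -0.013, 1.0, 0.0]
force: [-0.5, -0.4, 1.1]
gripper_width: -0.0
grasp_force: 0.0
9.2667 [ 0.57434875 -0.25161432  0.11358379] hand 0.3152749536556434 [-0.53091338 -0.40122328  1.07194535]
[335.8, 290.3] (np.float64(-0.2233), np.float64(0.285))
[175.5, 213.2] (np.float64(0.2266), np.float64(-0.001))
```

```bash
python3 -m jog '[[[0,0,-0.017,0.001,0,0,0],[0,0,-0.034,0.002,0,0,0],[0,0,-0.05,0.003,0,0,0],[0,0,-0.067,0.004,0,0,0],[0,0,-0.083,0.005,0,0,0],[0,0,-0.1,0.006,0,0,0],[0,0,-0.117,0.006,0,0,0],[0,0,-0.133,0.007,0,0,0],[0,0,-0.15,0.008,0,0,0],[0,0,-0.167,0.009,0,0,0],[0,0,-0.183,0.01,0,0,0],[0,0,-0.2,0.011,0,0,0]]]'
python3 - <<'E'
from h import *
pose=[0.56128317,0.06339082,-1.52678272]
s=arm.sense(); im=read_camera("scene")
u=np.array([np.cos(pose[2]),np.sin(pose[2])])
def lx(c,px,h):
    x=0
    for _ in range(5): p=onz(c,px,.09-.054*x+h); d=p[:2]-pose[:2]; x=d@u
    return x.round(4),(u[0]*d[1]-u[1]*d[0]).round(3)
print("hand",(s["tcp_pos"][:2]-pose[:2])@u,s["force"])
for d in models.spot_point("scene","tray")[:2]: print(d["pixel"],lx("scene",d["pixel"],0))
w=read_camera("wrist")
cv2.imwrite("pics/s6.png",np.hstack([cv2.resize(im[110:302,90:346],None,fx=1.5,fy=1.5),cv2.resize(w,(384,288))]))
E
```

```text
time_s: 10.37
tcp_pos: [0.5749, -0.2757, 0.1122]
tool_rot: [0.0, -0.013, 1.0, 0.0]
force: [0.4, -0.3, 0.1]
gripper_width: -0.0001
grasp_force: 0.0
hand 0.3393178733085129 [ 0.40630954 -0.26229796  0.12589644]
[336.8, 289.8] (np.float64(-0.2262), np.float64(0.284))
[174.5, 216.3] (np.float64(0.2294), np.float64(0.01))
```

View pics/s6.png

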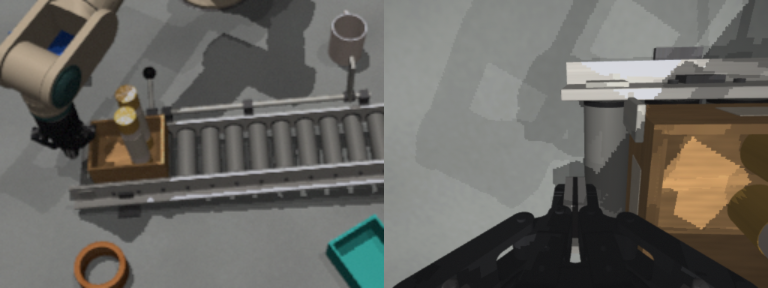

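```bash
python3 -m jog '[[[0,0,-0.1,0,0,0,0],[0,0,-0.3,0,0,0,0],[0,0,-0.55,0,0,0,0],[0,0,-0.6,-0.2,0,0,0],[0,0,-0.6,-0.5,0,0,0],[0,0,-0.6,-0.8,0,0,0],[0,0,-0.6,-0.9,0,0,0],[0,0,-0.6,-0.9,0,0,0]]]'
python3 - <<'E'
from h import *
pose=[0.56128317,0.06339082,-1.52678272]
im=read_camera("scene"); 
for a in(1.3,1.4,1.5,1.6): print(a,proj("scene",W(pose,kn(a))).round(1),proj("top",W(pose,kn(a))).round(1))
print([(d["pixel"],d["confidence"]) for d in models.spot_point("scene","knob")])
g=im[145:172,178:202].max(2); m=g<50; ys,xs=np.nonzero(m); print(xs.mean()+178,ys.mean()+145,m.sum())
t=read_camera("top"); print([(d["pixel"],d["confidence"]) for d in models.spot_point("top","knob")])
cv2.imwrite("pics/s7.png",np.hstack([cv2.resize(im[130:258,100:270],None,fx=2.25,fy=2.25),cv2.resize(t[120:248,200:370],None,fx=2.25,fy=2.25)]))
E
```

```text
time_s: 11.18
tcp_pos: [0.5778, -0.349, 0.2261]
tool_rot: [0.004, -0.012, 1.0, -0.003]
force: [-0.2, -0.1, 0.6]
gripper_width: -0.0001
grasp_force: 0.0
1.3 [186.6 157.8] [301.7 211.4]
1.4 [187.  157.5] [301.5 213.2]
1.5 [187.5 157.5] [301.2 214.7]
1.6 [187.9 157.7] [300.9 216. ]
[]
189.30612244897958 158.0612244897959 49
[([302.3, 217.0], 0.76), ([300.4, 169.4], 0.41)]
```

View pics/s7.png

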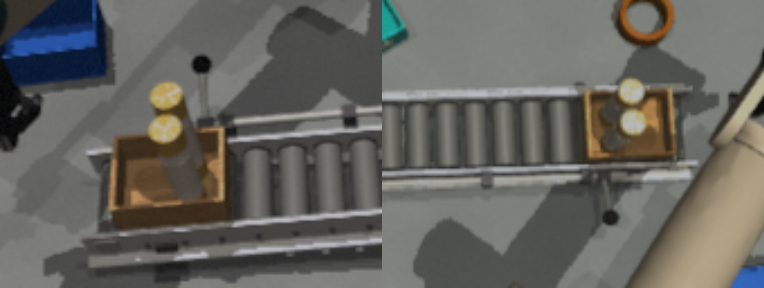

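```bash
python3 -c "
from cell import arm
print(arm.finish_job())"
```

```text
the job is handed in; nothing more can be done
None
```

The job is handed in: the gate lever is fully over (about 1.6 rad), and the tray was slowed on the run to a stop about 66 mm short of the end stop, then eased down until its front came to rest at the tabs. In the last pictures both fuses stand upright and the hand is clear, at about 11 s of the 32 s allowed; the judged result was not reported back.

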